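Fit the striker shim on the latch test rig

ROBOT

A 7-joint arm with a two-finger parallel gripper is mounted at the origin on the work surface. World frame = base frame: x ahead of the robot, y to its left, z up, the work surface at z = 0. Lengths are in m, angles in rad, forces in N, time in s.
With the tool pointing down it reaches from about 0.425 to 0.925 m from the base axis. Payload 6.8 kg.
Tool frame: the origin (TCP) lies between the finger pads; the fingertips stand 17 mm ahead of it and the grasp point (between the pads) lies 2 mm behind it; z points along the fingers, x is the direction in which the jaws open and shut, and the axes are right-handed (so a half turn about z gives the same grasp; the last joint's range is limited). The gripper opens to 85 mm and grips with 20 to 120 N. Pads are 22 mm wide; open, the fingers measure 114 mm over their backs; the gripper's body (76 mm by 85 mm) begins 54 mm behind the grasp point. The pads swing forward as they close: fully open they stand 13 mm farther back than shut.
Start: joints at [1.063, 0.477, 0.022, 1.555, -0.011, 1.109, -0.083], TCP at [0.263, -0.622, 0.215] pointing down, gripper open.
Joint ranges: [-2.96, 2.96], [-0.34, 2.1], [-1.41, 1.46], [0.24, 2.44], [-1.37, 4.51], [0.17, 1.92], [-2.96, 2.96]. Speed limits (rad/s): [2.39, 2.39, 3.14, 3.14, 3.14, 3.14, 3.14].

INTERFACE

Orientations are given as a unit quaternion [w, x, y, z].
In Python, from station import readout, read_camera, get_calibration, bot, models gives the robot as it stands.
- The arm moves only by the tool carry_out, never from a script. Its argument "deltas" is a list of rows, each a list of 2 entries, a list of its own where there are three numbers: the shift along the tool's x, y, z in cm, then the turn about the tool's z in degrees. A call has 1 to 10 rows; each row is the pose to reach, as a shift and turn from the pose measured when the call began, along the tool's axes at that moment; what a row does not reach only later rows make up. A row lasts 1/8 s, in which the tool goes at most 62.5 mm and 10.7 degrees, less where a joint would pass 70% of its speed; a pose out of reach is approached as far as the arm can. A call with a gripper value outside its range is refused whole. "hand" is the opening, from 0 (shut) to 1 (fully open), set as the call begins (left out, the last holds). The fingers move at their own pace and stop on an object; "newtons" is the grip in N (left out, the last holds). Time passes only in rows, so rows that repeat a pose let the fingers close. It gives the time, the measured TCP pose, the force and the opening at its end, in the units of the state.
- readout.get_obs(): the state, without advancing time (a new reading comes with each control period).
- read_camera(name): name is "scene" or "top" or "wrist"; returns the picture (384x512x3 uint8, red, green, blue); there is no depth.
- get_calibration(name): a dict with "fov_y" (degrees; the focal length in pixels is half the picture's height over the tangent of half this angle, whatever the lens; pixels are square), "cx", "cy" (the principal point, pixels), "world_from_camera" (4x4, takes a point from camera to world coordinates). Camera axes: x right, y down, z forward; pixel columns grow to the right and rows downward; lengths in m; the calibration is good to about 2 mm. A picture is of the moment at which its call begins: read the wrist's pose just before it. get_calibration takes no time and is no camera call; for the wrist camera it gives the pose at the moment of the call.
- bot.hand_in(): hands the job in, once; it reports no verdict.
Trained networks look in the newest picture that a camera, given by its name, has taken for a name from the list of things; names that differ only in an ending like _2 or _b are one class to them, and where a whole thing is asked for, a point or a joint stands for the part that bears it (a point fixed in the world has none). Each returns a list of dicts, best first, with "score" (0 to 1); they miss things now and then, are a little off and sometimes report something else, mostly with a low value. They report only what shows in the picture. A call takes as long as a camera call. They do not tell look-alikes from the thing itself.
- models.spot_in(query, camera): "centre" ([row, column] in pixels, amid what is visible of it).
The state is a dict: "t": time; "q": joint angles; "joint_vel": joint speeds; "joint_torque": joint torques, N m; "eef_pos": TCP position; "tool_rot": TCP orientation; "contact_force": force on the tool from outside, world axes, zero at the start; "torque": the same for the moment, N m; "gripper_width": opening from 0.0 (shut) to 1.0 (fully open).
Only numpy, scipy, OpenCV 4.12 (cv2) and the standard library are available. Lean on these libraries where they do the work, as an engineer would, in place of code of your own. Each camera call takes 0.05 s, during which the arm holds its last target. There are 200 camera calls.

TASK

Fit the thin steel shim to the latch test rig: press lightly on it with a fingertip and slide it forward in its rack until the yellow tab hangs out over the front edge, pinch the tab by its two sides, and lift the shim clear. Then lower the shim gently over the striker pin, tab towards the front of the rig, and leave it lying flat and square on the seat. Never press the shim on the rack or the rig with more than 25 N, do not drop it, and leave the red button and all other things alone.

Things in the scene. Friction and masses are not known exactly. Their poses are not given: they have to be found in the camera images.
- shim_center (a point): centre, half-way up, of the loose steel shim: 120 mm long (x), 46 wide (y), 3 thick, about 120 g; z up. The 34 mm at its -x end is the yellow tab. It starts flat in the rack's channel, tab to the front, tab end 8 to 35 mm behind the rack's front edge. It can be pinched across its 46 mm width only where it hangs out; it tips off the edge once about 59 mm hang out
- shim_hole (a point): centre of the shim's round 15 mm hole at its underside, 32 mm from the shim's centre towards +x (away from the tab); axes as shim_center
- rack: shim rack, fixed: aluminium riser 170 mm long (x), 118 wide (y), origin at the centre of its underside, front (open end) to its -x, z up. Level deck 50 mm high, ending flush with the front face 85 mm from the origin. The shim's channel, 47 mm wide, has walls 12 mm high up to the front edge and a stop at the rear.
- deck: the rack's level deck, a 4 mm plate with a slippery black wear strip that the shim lies on; origin at the centre of its top, axes as the rack's. Pressing the shim on it with more than 25 N marks the strip
- rack_edge (a point): middle of the rack's front top edge, at deck height (50 mm above the table); axes as the rack's
- keeper (a joint): sideways travel (m) of the white nylon keeper, a sprung block that forms the -y wall of the channel from 5 to 75 mm behind the rack's origin. It squeezes the shim with about 4 N, so the shim drags until 30 mm of it hang out; then it is free and the keeper springs in to 0.004. Under a press below about 10 N a fingertip just slips over the shim; a steady 14 to 19 N moves it
- rig: latch test rig, fixed; origin on the table straight below the striker pin, front to its -x, z up. The pin rises from a blue seat that reaches 45 mm in front of the pin's axis, 30 behind, 32 to each side. Nothing stands in front of the seat; a grey latch body 108 mm high begins 73 mm behind the pin. With the shim seated, the last 47 mm of its tab end hang free in front of the seat
- pin_seat (a point): foot of the polished steel striker pin: on its axis at seat height (50 mm above the table); axes as the rig's. The pin is 12 mm thick, round-topped, 22.5 mm tall above the seat; the shim's hole has 1.5 mm of play all round. Do not press the shim on it with more than 25 N
- button (a joint): travel of the red push button on the cream control box, 0 out, 0.006 m fully pressed; it starts the test and must not be pressed
- control_box: cream steel control box, fixed, 150 x 130 x 85 mm, origin at the centre of its underside; the red button on its top reaches 107 mm above the table
- cam_follower: loose bystander: bronze roller 38 mm across with an upright steel stem, 48 mm high in all, origin at the centre of its underside
- nylon_block0: loose bystander: white nylon block 60 x 30 x 28 mm, origin at the centre of its underside
- nylon_block1: loose bystander: a second white nylon block 60 x 30 x 28 mm, origin at the centre of its underside
- screwdriver: loose bystander: screwdriver lying on the table, origin at the underside of its middle
- oil_can: loose bystander: green oil can 72 mm across with a thin spout, 138 mm high, origin at the centre of its underside
Not all that is in view belongs to the job. Of the things that look like the part that bears shim_center, the middle-sized one is meant.

How it is judged:
On the way, in this order (a step that is already met when the one before it is completed fails the run):
1. the shim lies flat on the rack with at least 32 mm of its tab end hanging out over the front edge (x of shim_center in the frame of rack_edge between 0 and 0.028 m and angle between shim_center's own z axis and vertical below 0.05 rad and contact force between shim and deck above 0.2 N), for 0.2 s.
2. the shim is lifted clear of the rack (height (world z) of shim_center above 0.075 m), for 0.2 s.
At the end, for the whole second after the job is handed in: the shim is released and at rest, threaded on the striker pin and down on the seat (hole centre within 3.5 mm of the pin's foot), flat within 2 degrees, its length in line with the rig within 8.5 degrees, tab to the front (distance between shim_hole and pin_seat below 0.0035 m and angle between shim_center's own z axis and vertical below 0.035 rad and angle between the x axis of shim_center and the x axis of rig, either way round below 0.15 rad and linear speed of shim below 0.01 m/s); the robot touches nothing.
It fails at once if the shim is pressed on the rack's deck with more than 25 N (contact force between shim and deck above 25 N).
It fails at once if the shim is pressed or knocked against the rig with more than 25 N (contact force between shim and rig above 25 N).
It fails at once if the shim is dropped (height (world z) of shim_center below 0.035 m).
It fails at once if the red button is pressed (value of joint button above 0.003 m).
It fails at once if a bystander is moved by more than 20 mm (distance of any of cam_follower, nylon_block0, nylon_block1, screwdriver, oil_can from where it was at the start of the episode above 0.02 m).
It also fails if it takes over 72 s, if anything falls off the work surface, if the arm or the gripper's body presses on something with over 40 N, if the wrist force passes 120 N, or if a joint passes its speed limit or range.

## Working session

There is one attempt and no reset: what is moved stays moved. The work goes in short steps, Python scripts to look and compute and a tool call to move; the robot and the scene stay as the last step left them, time stands still between calls to the robot, and variables do not carry over. Pictures are saved under pics/ and viewed, about 8 in all and at most 12, crops included, and the job is handed in when it is done.

Besides the shell and the picture viewer there is one more tool, called as name([rows], argument=value, ...), one row to a line, values as JSON. carry_out: Moves the arm, as the interface text tells. Its arguments: {"type":"object","properties":{"deltas":{"type":"array"},"hand":{"type":"number"},"newtons":{"type":"number"}},"required":["deltas"]}

```bash
mkdir -p pics; ls; cat > h.py <<'E'
import numpy as np,cv2
from station import readout,read_camera,get_calibration,bot,models
from scipy.spatial.transform import Rotation as R
def ray(cal,r,c):
    f=192/np.tan(np.radians(cal['fov_y'])/2)
    T=np.array(cal['world_from_camera'])
    return T[:3,3],T[:3,:3]@np.array([(c-cal['cx'])/f,(r-cal['cy'])/f,1])
def at_z(cal,r,c,z):
    o,d=ray(cal,r,c); return o+d*(z-o[2])/d[2]
def proj(cal,p):
    f=192/np.tan(np.radians(cal['fov_y'])/2)
    T=np.linalg.inv(np.array(cal['world_from_camera'])); q=T[:3,:3]@np.array(p)+T[:3,3]
    return [q[1]/q[2]*f+cal['cy'],q[0]/q[2]*f+cal['cx']]
def snap(n,fn):
    im=read_camera(n); cv2.imwrite('pics/'+fn,im[:,:,::-1]); return im
E
python3 - <<'E'
from h import *
o=readout.get_obs(); print(o)
a=snap('top','top0.png');b=snap('scene','scene0.png')
for n in('top','scene'):
    c=get_calibration(n);print(n,c)
    for q in('shim_center','rack','rig','pin_seat','control_box','oil_can','button'):
        try:
            for d in models.spot_in(q,n)[:4]:
                print(q,d['score'],d['centre'],at_z(c,*d['centre'],.05).round(3))
        except Exception as e: print(q,e)
E
```

```text
pics
{'t': 0.0, 'q': array([ 1.06287881,  0.47782596,  0.02235298,  1.55643986, -0.01151535,
        1.10931199, -0.08308977]), 'joint_vel': array([ 6.20161779e-04, -1.68124621e-03,  5.49893110e-05,  2.22443368e-04,
       -7.32360239e-04,  4.04140276e-04,  1.60878698e-03]), 'joint_torque': array([-2.41280293e-05, -5.96447539e+01,  1.60782505e+00, -2.81192994e+01,
        1.25015658e-02,  9.33681760e-03,  1.27766094e-05]), 'eef_pos': array([ 0.26248279, -0.62119952,  0.21431356]), 'tool_rot': array([-4.57043367e-04,  8.33445062e-01, -5.52601544e-01, -8.08158643e-04]), 'contact_force': array([ 1.06335099, -0.87785327, -0.5343744 ]), 'torque': array([ 0.00539278,  0.03269091, -0.01282998]), 'gripper_width': 1.0022097051202565}
top {'fov_y': 57.17260220323884, 'cx': 254.96645181683297, 'cy': 184.01582448221012, 'world_from_camera': array([[ 2.36405857e-03, -9.95355831e-01,  9.62350281e-02,
         4.14579607e-01],
       [-9.99996784e-01, -2.26466359e-03,  1.14204621e-03,
        -8.35013439e-03],
       [-9.18802392e-04, -9.62374184e-02, -9.95357983e-01,
         1.20699335e+00],
    
[... 749 characters left out ...]
0.48316789],
       [-0.01360547, -0.5755333 , -0.81766516,  1.37546122],
       [ 0.        ,  0.        ,  0.        ,  1.        ]])}
shim_center 0.87 [226.3, 218.7] [ 0.568 -0.171  0.05 ]
shim_center 0.64 [302.4, 201.3] [ 0.775 -0.352  0.05 ]
shim_center 0.47 [215.5, 259.4] [ 0.608 -0.031  0.05 ]
shim_center 0.35 [236.3, 221.5] [ 0.607 -0.182  0.05 ]
rack 0.8 [232.7, 218.8] [ 0.59  -0.183  0.05 ]
rig 0.71 [212.2, 316.9] [0.706 0.143 0.05 ]
pin_seat 0.75 [212.8, 316.8] [0.708 0.142 0.05 ]
control_box 0.82 [255.0, 112.7] [ 0.471 -0.517  0.05 ]
control_box 0.5 [235.0, 217.6] [ 0.595 -0.191  0.05 ]
oil_can 0.96 [162.6, 377.3] [0.654 0.466 0.05 ]
button 0.41 [213.3, 318.2] [0.713 0.144 0.05 ]
```

```bash
python3 - <<'E'
import cv2
a=cv2.imread('pics/top0.png');
cv2.imwrite('pics/v1.png',cv2.resize(a[80:260,180:420],None,fx=3.3,fy=3.3,interpolation=cv2.INTER_CUBIC))
E
```

```text
(no output)
```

View pics/v1.png

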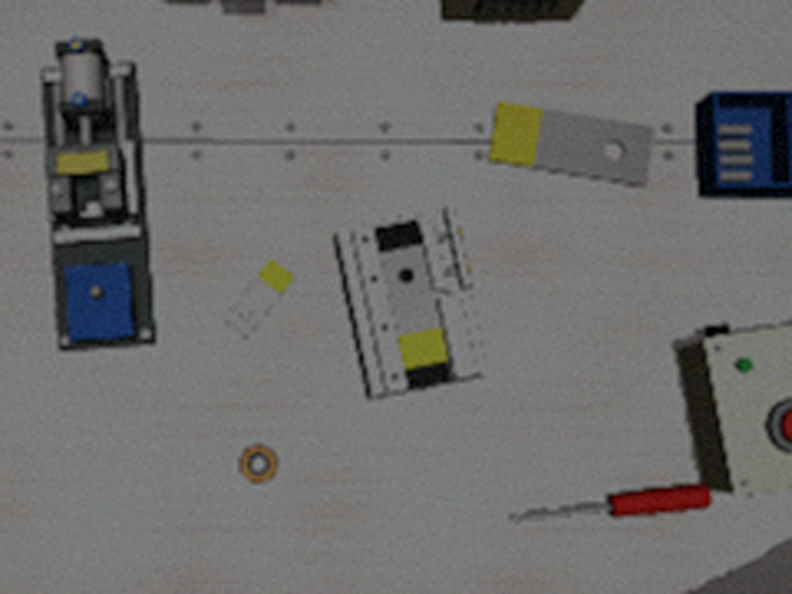

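View pics/scene0.png

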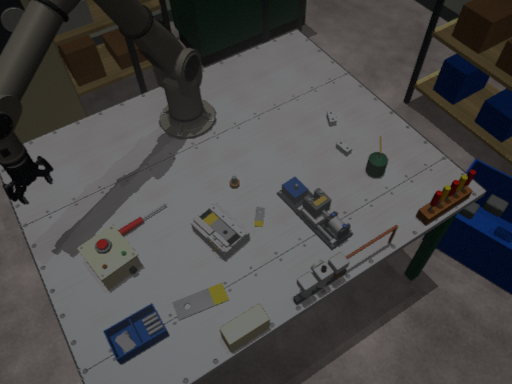

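The rack's black-lined channel holds the middle shim: tab at crop (423,348), hole (405,275), front edge (370,395)–(482,375). The rig's pin is at crop (96,292), with its seat towards the robot. Next I work out coarse poses.

```bash
cat >> h.py <<'E'
def delta(p,yaw=None):
    """target world TCP p, jaw (tool x) direction yaw -> tool shift cm, turn deg"""
    o=readout.get_obs(); q=o['tool_rot']; M=R.from_quat([q[1],q[2],q[3],q[0]]).as_matrix()
    d=M.T@(np.array(p)-o['eef_pos'])*100
    t=None
    if yaw is not None:
        x=M.T@np.array([np.cos(yaw),np.sin(yaw),0]); t=np.degrees(np.arctan2(x[1],x[0]))
    return d.round(2),t
def cpx(x,y): return 80+y/3.3,180+x/3.3
E
python3 - <<'E'
from h import *
c=get_calibration('top')
for n,x,y,z in(('tab front L',405,370,.053),('tab front R',447,362,.053),('hole',405,275,.053),('tab back L',399,334,.053),('tab back R',442,328,.053),('edgeL',370,395,.062),('edgeR',482,375,.062),('pin',96,292,.0725),('s0',68,342,.05),('s1',132,337,.05),('s2',131,263,.05),('s3',63,267,.05)):
    print(n,at_z(c,*cpx(x,y),z).round(4))
w=get_calibration('wrist');o=readout.get_obs();q=o['tool_rot']; M=R.from_quat([q[1],q[2],q[3],q[0]])
T=w['world_from_camera'];print(w['fov_y'],M.as_matrix().T@(T[:3,3]-o['eef_pos']),M.as_matrix().T@T[:3,:3],M.as_matrix())
print(delta([.57,-.13,.25],np.radians(100)),delta([.57,-.13,.25],np.radians(-80)))
E
```

```text
tab front L [ 0.4998 -0.1639  0.053 ]
tab front R [ 0.5079 -0.2058  0.053 ]
hole [ 0.5953 -0.1649  0.053 ]
tab back L [ 0.5358 -0.1583  0.053 ]
tab back R [ 0.5419 -0.2012  0.053 ]
edgeL [ 0.4743 -0.1279  0.062 ]
edgeR [ 0.4943 -0.2386  0.062 ]
pin [0.5746 0.1421 0.0725]
s0 [0.5273 0.1724 0.05  ]
s1 [0.5325 0.1084 0.05  ]
s2 [0.6073 0.1103 0.05  ]
s3 [0.6031 0.1787 0.05  ]
67.38741221361629 [ 0.00024029 -0.06603399 -0.15707367] [[ 9.99999849e-01  4.74796363e-04 -2.77329343e-04]
 [-3.84689855e-04  9.64490958e-01  2.64115587e-01]
 [ 3.92882764e-04 -2.64115441e-01  9.64490995e-01]] [[ 3.89230648e-01 -9.21140324e-01  7.65595825e-05]
 [-9.21140324e-01 -3.89230652e-01 -5.06144764e-05]
 [ 7.64223714e-05 -5.08214132e-05 -9.99999996e-01]]
(array([-33.34, -47.44,  -3.47]), np.float64(-167.09336314920685)) (array([-33.34, -47.44,  -3.47]), np.float64(12.906636850793149))
```

```bash
python3 - <<'E'
from h import *
print(delta([.54,-.178,.2],np.radians(-79.5)))
E
```

```text
(array([-30.09, -42.81,   1.53]), np.float64(12.40663685088727))
```

carry_out([
  [[-3,-4.3,0],1],
  [[-6,-8.6,0],2],
  [[-9,-12.9,0],3],
  [[-12,-17.2,0],4],
  [[-15,-21.5,0],5],
  [[-18,-25.8,0],7],
  [[-21,-30,0.5],8.5],
  [[-24,-34.3,1],10],
  [[-27,-38.6,1.3],11],
  [[-30.1,-42.8,1.5],12.4],
], hand=0, newtons=40)

```text
t: 2.05
eef_pos: [0.5407, -0.1766, 0.2004]
tool_rot: [-0.0, 0.769, -0.64, 0.0]
contact_force: [0.2, -0.4, -0.0]
gripper_width: 0.003
```

```bash
python3 - <<'E'
from h import *
o=readout.get_obs(); print(o['t'],o['eef_pos'],o['contact_force'],o['gripper_width'],abs(o['joint_vel']).max())
w=get_calibration('wrist');im=snap('wrist','w1.png');np.save('w1.npy',w['world_from_camera'])
for q in('shim_center','shim_hole','rack','rack_edge'):
    try:
        for d in models.spot_in(q,'wrist')[:3]: print(q,d,at_z(w,*d['centre'],.053).round(4))
    except Exception as e: print(e)
E
```

```text
2.05 [ 0.54066626 -0.1765575   0.20042019] [ 0.15678373 -0.37013047 -0.00123139] 0.003066998739719473 0.9660961747280117
shim_center {'centre': [144.5, 251.0], 'score': 0.79} [ 0.5681 -0.1692  0.053 ]
shim_center {'centre': [105.3, 129.4], 'score': 0.74} [ 0.5848 -0.0403  0.053 ]
shim_center {'centre': [19.7, 454.4], 'score': 0.57} [ 0.719  -0.3374  0.053 ]
shim_hole {'centre': [145.3, 253.2], 'score': 0.94} [ 0.5677 -0.1717  0.053 ]
shim_hole {'centre': [106.5, 127.5], 'score': 0.74} [ 0.5832 -0.0385  0.053 ]
shim_hole {'centre': [21.0, 453.9], 'score': 0.71} [ 0.7179 -0.3373  0.053 ]
rack {'centre': [121.8, 254.6], 'score': 0.77} [ 0.5918 -0.1687  0.053 ]
rack_edge {'centre': [125.0, 257.0], 'score': 0.89} [ 0.5891 -0.1717  0.053 ]
```

View pics/w1.png

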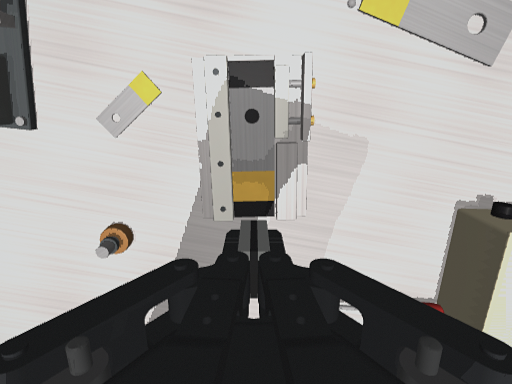

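The wrist view shows the channel: hole (row 116, col 252), tab front row about 202 (cols 233–275), shim rear row about 87 and deck front edge row about 217. The image's up direction is roughly +x.

```bash
python3 - <<'E'
from h import *
w=get_calibration('wrist')
o=readout.get_obs();print(o['eef_pos'],o['t'])
w1=dict(w);w1['world_from_camera']=np.load('w1.npy')
for n,r,c,z in(('hole',115.5,252,.053),('tabL',202,233,.053),('tabR',201.5,275,.053),('tbL',172,232,.053),('tbR',170.5,274,.053),('rearL',87.5,229.5,.053),('rearR',86.5,273.5,.053),('edgeL',217,234,.05),('edgeR',216,275,.05)):
    print(n,at_z(w1,r,c,z).round(4))
s=cv2.imread('pics/w1.png')[50:230,185:325];cv2.imwrite('pics/v2.png',cv2.resize(s,None,fx=3.3,fy=3.3,interpolation=cv2.INTER_CUBIC))
E
```

```text
[ 0.53958444 -0.17842482  0.20027248] 2.3
hole [ 0.5975 -0.1649  0.053 ]
tabL [ 0.5017 -0.161   0.053 ]
tabR [ 0.5108 -0.2068  0.053 ]
tbL [ 0.5352 -0.1543  0.053 ]
tbR [ 0.5451 -0.1987  0.053 ]
rearL [ 0.6203 -0.1378  0.053 ]
rearR [ 0.6292 -0.181   0.053 ]
edgeL [ 0.4831 -0.165   0.05  ]
edgeR [ 0.4928 -0.2108  0.05  ]
```

View pics/v2.png

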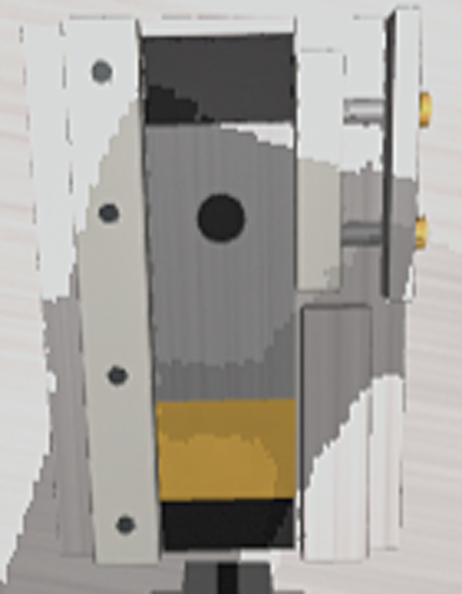

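```bash
python3 - <<'E'
from h import *
print(delta([.5733,-.170,.085],np.radians(-78.5)))
E
```

```text
(array([-0.22, -3.47, 11.53]), np.float64(-0.9859716164192355))
```

carry_out([
  [[-0.1,-1.7,3],-0.5],
  [[-0.2,-3.4,6],-1],
  [[-0.2,-3.5,9],-1],
  [[-0.2,-3.5,11],-1],
  [[-0.2,-3.5,11.5],-1],
  [[-0.2,-3.5,11.5],-1],
  [[-0.2,-3.5,11.5],-1],
])

```text
t: 3.18
eef_pos: [0.5742, -0.1708, 0.0865]
tool_rot: [-0.0, 0.774, -0.633, 0.001]
contact_force: [-0.2, 0.1, -0.1]
gripper_width: 0.001
```

```bash
python3 - <<'E'
from h import *
print(delta([.5733,-.170,.072],np.radians(-78.5)),readout.get_obs()['contact_force'])
E
```

```text
(array([-0.1 ,  0.08,  1.45]), np.float64(-0.027759250697719468)) [-0.17667179  0.12310347 -0.13105321]
```

carry_out([
  [[-0.1,0,0.8],0],
  [[-0.1,0,1.2],0],
  [[-0.1,0,1.4],0],
  [[-0.1,0,1.5],0],
  [[-0.1,0,1.55],0],
  [[-0.1,0,1.6],0],
])

```text
t: 3.92
eef_pos: [0.5742, -0.1699, 0.0705]
tool_rot: [-0.0, 0.774, -0.633, 0.001]
contact_force: [-1.1, -0.1, -1.1]
gripper_width: -0.001
```

carry_out([
  [[0,0,0.05],0],
  [[0,0,0.1],0],
  [[0,0,0.1],0],
])

```text
t: 4.3
eef_pos: [0.5741, -0.1699, 0.0695]
tool_rot: [-0.0, 0.774, -0.633, 0.001]
contact_force: [0.1, -0.4, -0.1]
gripper_width: -0.003
```

carry_out([
  [[0,0,0.05],0],
  [[0,0,0.1],0],
  [[0,0,0.1],0],
])

```text
t: 4.68
eef_pos: [0.5741, -0.1698, 0.0684]
tool_rot: [-0.0, 0.774, -0.633, 0.001]
contact_force: [0.0, -0.6, -0.6]
gripper_width: 0.001
```

carry_out([
  [[0,0,0.05],0],
  [[0,0,0.1],0],
  [[0,0,0.1],0],
])

```text
t: 5.05
eef_pos: [0.574, -0.1699, 0.0674]
tool_rot: [0.0, 0.774, -0.633, 0.001]
contact_force: [0.4, 0.3, -0.1]
gripper_width: -0.001
```

carry_out([
  [[0,0,0.05],0],
  [[0,0,0.1],0],
  [[0,0,0.1],0],
])

```text
t: 5.42
eef_pos: [0.574, -0.1698, 0.0663]
tool_rot: [0.0, 0.774, -0.633, 0.001]
contact_force: [0.5, 0.0, 0.0]
gripper_width: -0.001
```

carry_out([
  [[0,0,0.05],0],
  [[0,0,0.1],0],
  [[0,0,0.1],0],
])

```text
t: 5.8
eef_pos: [0.5739, -0.1698, 0.0652]
tool_rot: [0.0, 0.774, -0.633, 0.001]
contact_force: [0.3, -0.4, -0.1]
gripper_width: 0.001
```

```bash
python3 - <<'E'
from h import *
s=snap('wrist','w2.png'); print(readout.get_obs()['contact_force'])
cv2.imwrite('pics/v3.png',cv2.resize(s[60:360,130:380,::-1],None,fx=2,fy=2))
E
```

```text
[0.25750197 0.330781   0.46187009]
```

View pics/v3.png

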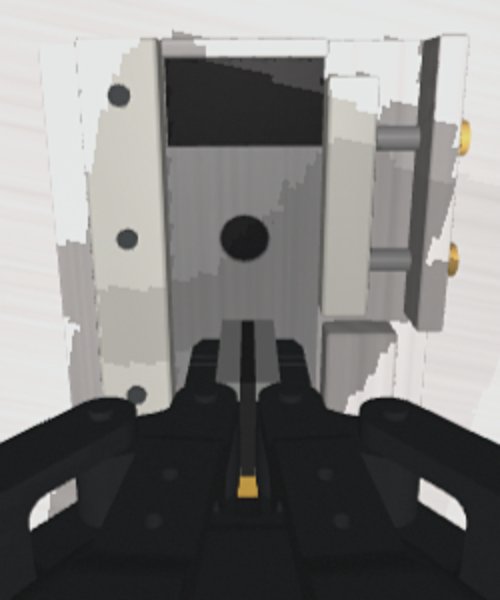

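The closed fingertips are inside the channel, between hole and tab, and not touching yet. I keep lowering.

carry_out([
  [[0,0,0.06],0],
  [[0,0,0.12],0],
])

```text
t: 6.1
eef_pos: [0.574, -0.1698, 0.064]
tool_rot: [0.0, 0.774, -0.633, 0.001]
contact_force: [0.4, 0.4, 0.6]
gripper_width: 0.002
```

carry_out([
  [[0,0,0.06],0],
  [[0,0,0.12],0],
])

```text
t: 6.35
eef_pos: [0.574, -0.1699, 0.0628]
tool_rot: [0.0, 0.774, -0.633, 0.001]
contact_force: [-0.1, -0.2, -0.1]
gripper_width: -0.001
```

carry_out([
  [[0,0,0.06],0],
  [[0,0,0.12],0],
])

```text
t: 6.6
eef_pos: [0.574, -0.1698, 0.0615]
tool_rot: [0.0, 0.774, -0.633, 0.001]
contact_force: [0.0, -0.7, -0.1]
gripper_width: -0.002
```

carry_out([
  [[0,0,0.05],0],
  [[0,0,0.1],0],
])

```text
t: 6.85
eef_pos: [0.574, -0.1699, 0.0605]
tool_rot: [0.0, 0.774, -0.633, 0.001]
contact_force: [-0.7, -0.2, 0.6]
gripper_width: -0.001
```

carry_out([
  [[0,0,0.05],0],
  [[0,0,0.1],0],
])

```text
t: 7.1
eef_pos: [0.574, -0.1698, 0.0595]
tool_rot: [0.0, 0.774, -0.633, 0.001]
contact_force: [1.1, -0.1, -0.5]
gripper_width: 0.004
```

```bash
python3 - <<'E'
from h import *
o=readout.get_obs();print(o['eef_pos'],o['contact_force'],o['joint_torque'],o['torque'])
w=get_calibration('wrist');s=snap('wrist','w3.png'); e=o['eef_pos']
u=np.array([.98,.199,0])
for z in(.053,.0):pass
print([ (k,np.round(proj(w,e+np.array([0,0,-k/1000])),1)) for k in (0,7,17,)])
cv2.imwrite('pics/v4.png',cv2.resize(s[60:360,130:380,::-1],None,fx=2,fy=2))
E
```

```text
[ 0.5739712  -0.16981227  0.05946377] [ 1.07897019 -0.14346145 -0.45850828] [ 3.19219827e-03 -5.67493701e+01 -7.78148510e-01 -2.12640470e+01
  1.03775383e-02  5.39681583e-03  1.42769328e-03] [-0.04676075  0.00503176 -0.03494156]
[(0, array([224.1, 252.8])), (7, array([219.6, 252.8])), (17, array([213.8, 252.8]))]
```

View pics/v4.png

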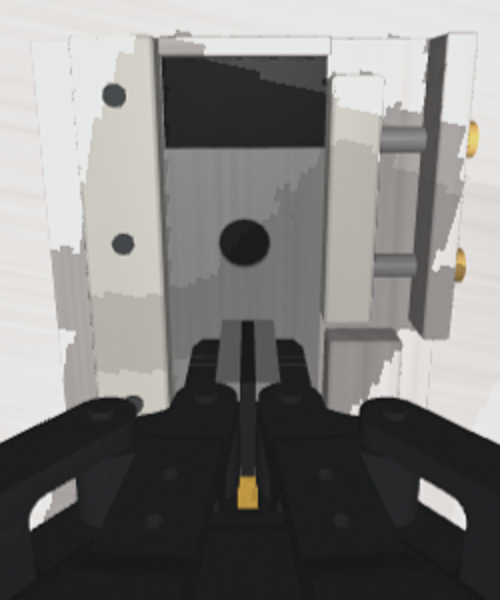

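carry_out([
  [[0,0,0.05],0],
  [[0,0,0.1],0],
])

```text
t: 7.4
eef_pos: [0.5739, -0.1698, 0.0584]
tool_rot: [0.0, 0.774, -0.633, 0.001]
contact_force: [-0.2, 0.4, 0.5]
gripper_width: -0.005
```

carry_out([
  [[0,0,0.05],0],
  [[0,0,0.1],0],
])

```text
t: 7.65
eef_pos: [0.5739, -0.1698, 0.0573]
tool_rot: [0.0, 0.774, -0.633, 0.001]
contact_force: [0.2, -0.6, 0.2]
gripper_width: -0.001
```

carry_out([
  [[0,0,0.05],0],
  [[0,0,0.1],0],
])

```text
t: 7.9
eef_pos: [0.5739, -0.1698, 0.0563]
tool_rot: [0.0, 0.774, -0.633, 0.001]
contact_force: [-0.4, -0.4, -0.1]
gripper_width: -0.002
```

carry_out([
  [[0,0,0.05],0],
  [[0,0,0.1],0],
])

```text
t: 8.15
eef_pos: [0.5739, -0.1698, 0.0552]
tool_rot: [0.0, 0.774, -0.633, 0.001]
contact_force: [0.5, -0.0, 1.0]
gripper_width: 0.002
```

carry_out([
  [[0,0,0.05],0],
  [[0,0,0.1],0],
])

```text
t: 8.4
eef_pos: [0.5739, -0.1698, 0.0542]
tool_rot: [0.0, 0.774, -0.633, 0.001]
contact_force: [0.8, -0.0, -0.8]
gripper_width: 0.006
```

carry_out([
  [[0,0,0.05],0],
  [[0,0,0.1],0],
])

```text
t: 8.65
eef_pos: [0.5739, -0.1698, 0.0532]
tool_rot: [0.0, 0.774, -0.633, 0.001]
contact_force: [-0.5, 0.5, 0.6]
gripper_width: -0.001
```

```bash
python3 - <<'E'
from h import *
w=get_calibration('wrist');o=readout.get_obs();M=R.from_quat(np.roll(o['tool_rot'],-1)).as_matrix()
T=np.array(w['world_from_camera']);print(T[:3,3]-o['eef_pos'],o['eef_pos'])
w3=dict(w);w3['world_from_camera']=T.copy();w3['world_from_camera'][:3,3]+=np.array([.57397,-.16981,.05946])-o['eef_pos']
w1=dict(w);w1['world_from_camera']=np.load('w1.npy')
rays=[ray(w1,115.7,252.2),ray(w3,181,252.3)]
A=[];b=[]
for p,d in rays:
    d=d/np.linalg.norm(d);P=np.eye(3)-np.outer(d,d);A.append(P);b.append(P@p)
print(np.linalg.lstsq(np.vstack(A),np.hstack(b),rcond=None)[0])
c=get_calibration('top')
s=snap('wrist','w4.png');t=snap('scene','s4.png')
m=cv2.resize(s[60:360,130:380,::-1],None,fx=1.6,fy=1.6);k=cv2.resize(t[170:290,150:280,::-1],(400,369),interpolation=cv2.INTER_CUBIC)
cv2.imwrite('pics/v5.png',np.hstack([m,cv2.copyMakeBorder(k,0,111,0,0,0)]))
E
```

```text
[0.06469346 0.01291485 0.15715548] [ 0.57393231 -0.16983935  0.05316859]
[ 0.59727303 -0.16495224  0.05051575]
```

View pics/v5.png

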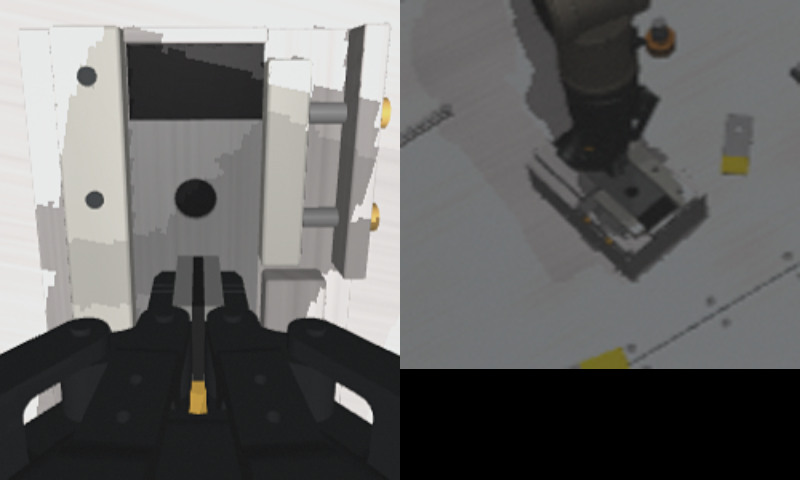

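```bash
python3 - <<'E'
from h import *
w=get_calibration('wrist');o=readout.get_obs();M=R.from_quat(np.roll(o['tool_rot'],-1)).as_matrix();e=o['eef_pos']
for oy in(0,-.0055,-.011):
  print(oy,[(k,np.round(proj(w,e+M@np.array([.0145,oy,k/1000])),1).tolist()) for k in(-30,-20,-10,0,10,17)])
print(o['joint_torque'].round(2),o['contact_force'].round(2))
g=cv2.imread('pics/w4.png',0); print(g[205:262:3,246],g[205:262:3,249],g[225,225:282:2])
E
```

```text
0 [(-30, [248.2, 282.5]), (-20, [239.1, 280.6]), (-10, [231.2, 279.0]), (0, [224.1, 277.6]), (10, [217.8, 276.3]), (17, [213.8, 275.4])]
-0.0055 [(-30, [237.9, 282.8]), (-20, [229.4, 280.9]), (-10, [221.9, 279.3]), (0, [215.3, 277.8]), (10, [209.4, 276.5]), (17, [205.7, 275.6])]
-0.011 [(-30, [227.3, 283.1]), (-20, [219.4, 281.2]), (-10, [212.5, 279.5]), (0, [206.4, 278.0]), (10, [200.9, 276.7]), (17, [197.4, 275.8])]
[-0.000e+00 -5.695e+01 -7.700e-01 -2.099e+01  1.000e-02 -1.000e-02
 -0.000e+00] [-0.54  1.12  0.16]
[117 117 117 117 119  90  88  88  88  87  87  87  87  88  87  90 122  26
  28] [118 118 118 118 118  91  90  88  89  89  89  89  90  90  90  94 136 138
 134] [118 118 117 117 118 119 119 117  86  88  88  88  89  23  28  25  76  88
  88  88  87 104 122 120 116 121 116 116 119]
```

```bash
python3 - <<'E'
from h import *
c=get_calibration('scene');e=np.array([.26248,-.6212,.21431]);M=R.from_quat([.833445,-.552602,-.0008,-.0005]).as_matrix()
im=cv2.imread('pics/scene0.png');S=8;cr=cv2.resize(im[145:215,0:80],None,fx=S,fy=S,interpolation=cv2.INTER_CUBIC)
cr=cv2.convertScaleAbs(cr,alpha=2.2,beta=20)
for k,col in((0,(0,255,0)),(.017,(0,0,255)),(-.02,(255,0,0)),(-.056,(255,255,0))):
  for s in(-.0425,.0425):
    r,cc=proj(c,e+M@np.array([s,0,k]));print(k,r,cc);cv2.circle(cr,(int((cc+.5)*S),int((r-145+.5)*S)),4,col,-1)
cv2.imwrite('pics/v6.png',cr)
E
```

```text
0 188.33770996428166 52.1129915151586
0 206.8176602049047 30.927453352196977
0.017 191.445087417449 54.14984126318927
0.017 209.8313426674286 33.22853748677639
-0.02 184.60467896245692 49.66603314912322
-0.02 203.19504396244116 28.161420478839318
-0.056 177.66568413901848 45.11760281816987
-0.056 196.455060623104 23.015135519378305
```

View pics/v6.png

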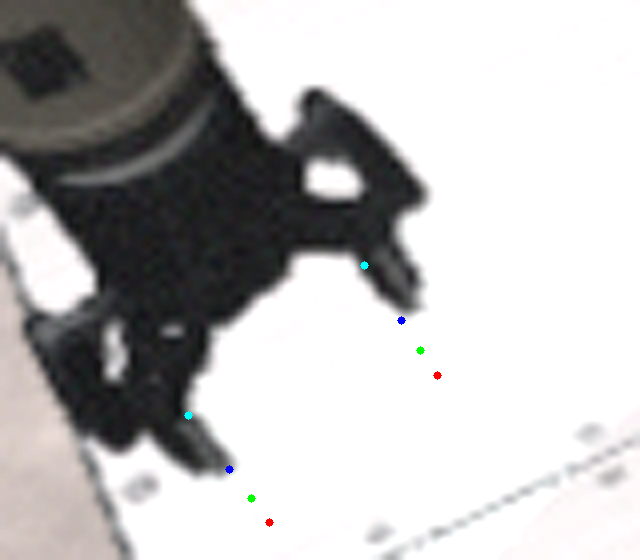

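The scene view settles it: the fingertips do not stand 17 mm ahead of the reported TCP. They are about 12–25 mm behind it, so contact should come at TCP z of about 0.03–0.04. I continue with guarded lowering.

carry_out([
  [[0,0,0.2],0],
  [[0,0,0.4],0],
  [[0,0,0.6],0],
  [[0,0,0.7],0],
  [[0,0,0.8],0],
])

```text
t: 9.38
eef_pos: [0.5739, -0.1698, 0.0451]
tool_rot: [0.0, 0.774, -0.633, 0.001]
contact_force: [0.6, -0.1, -0.2]
gripper_width: -0.001
```

carry_out([
  [[0,0,0.05],0],
  [[0,0,0.1],0],
])

```text
t: 9.62
eef_pos: [0.574, -0.1698, 0.0441]
tool_rot: [0.0, 0.774, -0.633, 0.001]
contact_force: [0.4, 0.4, 0.3]
gripper_width: 0.001
```

carry_out([
  [[0,0,0.05],0],
  [[0,0,0.1],0],
])

```text
t: 9.88
eef_pos: [0.574, -0.1698, 0.0431]
tool_rot: [0.0, 0.774, -0.633, 0.001]
contact_force: [0.2, -0.6, -0.1]
gripper_width: -0.004
```

carry_out([
  [[0,0,0.05],0],
  [[0,0,0.1],0],
])

```text
t: 10.12
eef_pos: [0.5739, -0.1698, 0.042]
tool_rot: [0.0, 0.774, -0.633, 0.001]
contact_force: [-0.0, 0.7, 0.7]
gripper_width: 0.003
```

carry_out([
  [[0,0,0.05],0],
  [[0,0,0.1],0],
])

```text
t: 10.38
eef_pos: [0.574, -0.1698, 0.041]
tool_rot: [0.0, 0.774, -0.633, 0.001]
contact_force: [0.5, -0.5, 0.1]
gripper_width: -0.002
```

carry_out([
  [[0,0,0.05],0],
  [[0,0,0.1],0],
])

```text
t: 10.62
eef_pos: [0.574, -0.1699, 0.04]
tool_rot: [0.0, 0.774, -0.633, 0.001]
contact_force: [-0.5, -0.2, -0.4]
gripper_width: 0.003
```

carry_out([
  [[0,0,0.05],0],
  [[0,0,0.1],0],
])

```text
t: 10.88
eef_pos: [0.5739, -0.1698, 0.0389]
tool_rot: [0.0, 0.774, -0.633, 0.001]
contact_force: [0.1, 0.0, 0.6]
gripper_width: -0.0
```

carry_out([
  [[0,0,0.05],0],
  [[0,0,0.1],0],
])

```text
t: 11.12
eef_pos: [0.574, -0.1698, 0.0379]
tool_rot: [0.0, 0.774, -0.633, 0.001]
contact_force: [-0.4, 0.4, 0.2]
gripper_width: -0.0
```

carry_out([
  [[0,0,0.05],0],
  [[0,0,0.1],0],
])

```text
t: 11.38
eef_pos: [0.574, -0.1699, 0.0372]
tool_rot: [0.0, 0.774, -0.633, 0.001]
contact_force: [-1.7, 0.2, 6.4]
gripper_width: -0.002
```

carry_out([
  [[0,0,0.05],0],
  [[0,0,0.05],0],
])

```text
t: 11.62
eef_pos: [0.574, -0.1699, 0.0371]
tool_rot: [0.0, 0.774, -0.633, 0.001]
contact_force: [-2.1, 0.8, 5.4]
gripper_width: -0.0
```

carry_out([
  [[0,0,0.07],0],
  [[0,0,0.1],0],
])

```text
t: 11.88
eef_pos: [0.574, -0.1699, 0.0371]
tool_rot: [0.0, 0.774, -0.633, 0.001]
contact_force: [-4.2, -0.0, 11.2]
gripper_width: 0.0
```

carry_out([
  [[0,0,0.15],0],
  [[0,0.2,0.15],0],
  [[0,0.5,0.15],0],
  [[0,0.8,0.15],0],
  [[0,1.0,0.15],0],
])

```text
t: 12.5
eef_pos: [0.5672, -0.1717, 0.0372]
tool_rot: [-0.002, 0.774, -0.633, 0.003]
contact_force: [4.3, 1.6, 5.8]
gripper_width: -0.001
```

```bash
cat >> h.py <<'E'
def tabfront(z=.053):
    w=get_calibration('wrist');im=read_camera('wrist');h=cv2.cvtColor(im,cv2.COLOR_RGB2HSV)
    return w,im,h
E
python3 - <<'E'
from h import *
o=readout.get_obs();w=get_calibration('wrist');im=snap('wrist','w5.png');print(o['t'],o['eef_pos'],o['contact_force'])
g=im[:,:,:3].mean(2); print('rear edge/hole profile at col 252', [(r,int(g[r,252]),int(g[r,235])) for r in range(90,226,3)])
E
```

```text
12.5 [ 0.56721283 -0.17167671  0.03715371] [4.25109495 1.60924898 5.7560285 ]
rear edge/hole profile at col 252 [(90, 76, 75), (93, 77, 77), (96, 76, 42), (99, 77, 42), (102, 68, 43), (105, 41, 42), (108, 43, 43), (111, 41, 42), (114, 41, 40), (117, 42, 40), (120, 40, 41), (123, 95, 93), (126, 139, 138), (129, 138, 137), (132, 138, 136), (135, 138, 136), (138, 137, 137), (141, 137, 136), (144, 137, 136), (147, 137, 136), (150, 136, 135), (153, 136, 135), (156, 136, 136), (159, 135, 134), (162, 135, 134), (165, 57, 135), (168, 36, 135), (171, 36, 134), (174, 35, 135), (177, 33, 135), (180, 33, 132), (183, 28, 134), (186, 29, 134), (189, 28, 134), (192, 72, 134), (195, 118, 133), (198, 118, 116), (201, 117, 117), (204, 117, 118), (207, 117, 119), (210, 117, 118), (213, 117, 119), (216, 117, 119), (219, 107, 119), (222, 26, 120), (225, 25, 119)]
```

```bash
cat >> h.py <<'E'
def rear(col=252):
    """distance (mm) of the shim's rear edge behind the fingertip-frame origin and world position"""
    w=get_calibration('wrist');o=readout.get_obs();g=read_camera('wrist').mean(2)[:,col-2:col+3].mean(1)
    r=[i for i in range(60,215) if g[i]<60 and g[i+4]>110]
    # first dark->bright edge going down
    r0=next(i for i in r); v=g[r0:r0+6]; m=(v[0]+v[-1])/2; k=int(np.argmax(v>m)); r_=r0+k-1+(m-v[k-1])/(v[k]-v[k-1])
    p=at_z(w,r_+.0,col,.053); u=np.array([np.cos(np.radians(11.5)),np.sin(np.radians(11.5)),0])
    print('t',o['t'],'eef',o['eef_pos'].round(4),'F',o['contact_force'].round(1),'row',round(r_,1),'rear s',round((p@u)*1000,1),'tool s',round(o['eef_pos']@u*1000,1))
E
python3 - <<'E'
from h import *
rear()
u=np.array([np.cos(np.radians(11.5)),np.sin(np.radians(11.5)),0])
for p in([.6248,-.1594,.053],[.488,-.188,.05],[.506,-.184,0],[.5975,-.1649,0]):print(np.array(p)@u)
E
```

```text
t 12.55 eef [ 0.567  -0.1717  0.0371] F [3.8 0.4 5.2] row 122.5 rear s 580.3 tool s 521.4
0.5804777067009931
0.44072208418453174
0.4591582006053755
0.5526292386255499
```

carry_out([
  [[0,0.3,0.12],0],
  [[0,0.3,0.15],0],
])

```text
t: 12.85
eef_pos: [0.5665, -0.172, 0.0371]
tool_rot: [-0.003, 0.774, -0.633, 0.005]
contact_force: [2.7, 2.2, 11.2]
gripper_width: 0.002
```

carry_out([
  [[0,0.35,0.17],0],
  [[0,0.4,0.2],0],
])

```text
t: 13.1
eef_pos: [0.5665, -0.172, 0.0372]
tool_rot: [-0.005, 0.775, -0.632, 0.008]
contact_force: [5.3, 2.5, 10.6]
gripper_width: -0.001
```

carry_out([
  [[0,0.4,0.22],0],
  [[0,0.5,0.26],0],
])

```text
t: 13.35
eef_pos: [0.5666, -0.172, 0.0371]
tool_rot: [-0.008, 0.775, -0.632, 0.012]
contact_force: [6.2, 3.4, 13.1]
gripper_width: -0.001
```

carry_out([
  [[0,0.6,0.27],0],
  [[0,0.8,0.29],0],
  [[0,1.0,0.3],0],
])

```text
t: 13.72
eef_pos: [0.5631, -0.173, 0.0372]
tool_rot: [-0.012, 0.776, -0.631, 0.016]
contact_force: [7.0, 3.0, 14.8]
gripper_width: 0.002
```

```bash
python3 - <<'E'
from h import *
rear(); o=readout.get_obs(); print(o['tool_rot'],o['q'].round(3))
E
```

```text
t 13.725 eef [ 0.5631 -0.173   0.0372] F [ 7.   3.  14.8] row 189.9 rear s 541.7 tool s 517.3
[-0.01195138  0.77549684 -0.63103343  0.01608181] [ 0.308  0.547 -0.145  1.924  0.117  0.639 -1.273]
```

```bash
sed -i 's/g\[i\]<60 and g\[i+4\]>110/g[i]<90 and g[i+4]>110/' h.py; python3 - <<'E'
from h import *
rear(); rear(240)
E
```

```text
t 13.775 eef [ 0.5628 -0.1731  0.0372] F [ 6.7  3.4 14. ] row 121.0 rear s 576.1 tool s 517.0
t 13.825 eef [ 0.5628 -0.1731  0.0372] F [ 6.   4.3 14.2] row 121.0 rear s 576.1 tool s 517.0
```

```bash
python3 - <<'E'
from h import *
o=readout.get_obs(); print(R.from_quat(np.roll(o['tool_rot'],-1)).as_matrix().round(4))
E
```

```text
[[ 0.2031 -0.9784  0.0397]
 [-0.9791 -0.2033 -0.0018]
 [ 0.0098 -0.0386 -0.9992]]
```

carry_out([
  [[0,0.6,0.28],0],
  [[0,0.9,0.27],0],
  [[0,1.3,0.26],0],
  [[0,1.7,0.24],0],
  [[0,2.1,0.23],0],
  [[0,2.5,0.21],0],
  [[0,2.9,0.2],0],
  [[0,3.3,0.18],0],
  [[0,3.7,0.165],0],
  [[0,3.9,0.16],0],
])

```text
t: 15.12
eef_pos: [0.5309, -0.1805, 0.0373]
tool_rot: [-0.015, 0.776, -0.63, 0.021]
contact_force: [7.0, 3.2, 13.8]
gripper_width: -0.001
```

```bash
python3 - <<'E'
from h import *
rear(); rear(240);o=readout.get_obs(); print(R.from_quat(np.roll(o['tool_rot'],-1)).as_matrix().round(4)[2])
im=snap('wrist','w6.png')
E
```

```text
t 15.125 eef [ 0.5309 -0.1805  0.0373] F [ 7.   3.2 13.8] row 120.9 rear s 543.2 tool s 484.3
t 15.175 eef [ 0.5307 -0.1806  0.0373] F [ 7.3  2.6 14.4] row 121.0 rear s 542.9 tool s 484.1
[ 0.013  -0.0495 -0.9987]
```

carry_out([
  [[0,0.65,0.265],0],
  [[0,0.9,0.255],0],
  [[0,1.1,0.245],0],
  [[0,1.3,0.225],0],
  [[0,1.5,0.21],0],
  [[0,1.65,0.203],0],
  [[0,1.8,0.196],0],
  [[0,1.95,0.188],0],
  [[0,2.1,0.18],0],
  [[0,2.25,0.173],0],
])

```text
t: 16.52
eef_pos: [0.5142, -0.1846, 0.0373]
tool_rot: [-0.018, 0.776, -0.63, 0.025]
contact_force: [5.7, 3.6, 15.2]
gripper_width: -0.001
```

```bash
python3 - <<'E'
from h import *
rear(); rear(240);o=readout.get_obs(); print(R.from_quat(np.roll(o['tool_rot'],-1)).as_matrix().round(4)[2])
im=snap('wrist','w7.png')
cv2.imwrite('pics/v7.png',cv2.resize(im[60:300,130:380,::-1],None,fx=2,fy=2))
E
```

```text
t 16.525 eef [ 0.5142 -0.1846  0.0373] F [ 5.7  3.6 15.2] row 120.8 rear s 525.9 tool s 467.1
t 16.575 eef [ 0.514  -0.1847  0.0373] F [ 4.3  3.1 15.3] row 121.0 rear s 525.5 tool s 466.9
[ 0.0157 -0.0588 -0.9981]
```

View pics/v7.png

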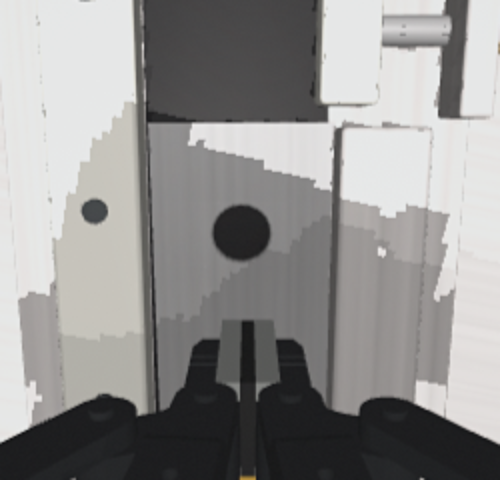

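carry_out([
  [[0,0.25,0.15],0],
  [[0,0.4,0.14],0],
  [[0,0.55,0.13],0],
  [[0,0.7,0.12],0],
  [[0,0.85,0.11],0],
  [[0,0.85,0.11],0],
  [[0,0.85,-0.1],0],
  [[0,0.85,-0.6],0],
  [[0,0.85,-1.6],0],
  [[0,0.85,-2.6],0],
])

```text
t: 17.92
eef_pos: [0.5038, -0.1865, 0.0633]
tool_rot: [-0.018, 0.776, -0.63, 0.024]
contact_force: [-0.5, -0.6, 0.5]
gripper_width: -0.001
```

```bash
python3 - <<'E'
from h import *
print(delta([.4677,-.1917,.10],np.radians(-78.5)))
E
```

```text
(array([-0.17,  3.42, -3.88]), np.float64(0.3923795803328768))
```

carry_out([
  [[0,0,-1.5],0],
  [[0,0.5,-3],0],
  [[0,1.7,-3.9],0],
  [[-0.1,2.7,-3.9],0.4],
  [[-0.2,3.4,-3.9],0.4],
  [[-0.2,3.4,-3.9],0.4],
  [[-0.2,3.4,-3.9],0.4],
], hand=1)

```text
t: 18.8
eef_pos: [0.4679, -0.1912, 0.1]
tool_rot: [-0.018, 0.774, -0.633, 0.024]
contact_force: [0.2, -0.4, 0.4]
gripper_width: 1.0
```

```bash
python3 - <<'E'
from h import *
o=readout.get_obs();w=get_calibration('wrist');im=snap('wrist','w8.png');np.save('w8.npy',w['world_from_camera'])
e=o['eef_pos'];M=R.from_quat(np.roll(o['tool_rot'],-1)).as_matrix();print(o['t'],e,M.round(3).tolist(),o['gripper_width'])
h=cv2.cvtColor(im,cv2.COLOR_RGB2HSV);m=cv2.inRange(h,(15,100,60),(35,255,255));m[:80]=0
n,l,st,ce=cv2.connectedComponentsWithStats(m);print(st[1:][st[1:,4]>80],ce[1:][st[1:,4]>80])
a=cv2.convertScaleAbs(im[80:384,100:420,::-1],alpha=1);cv2.imwrite('pics/v8.png',cv2.resize(a,None,fx=1.9,fy=1.9))
E
```

```text
18.8 [ 0.46794347 -0.19124218  0.09999518] [[0.199, -0.978, 0.06], [-0.98, -0.199, -0.003], [0.015, -0.058, -0.998]] 0.9999740499737314
[[ 224  184   62   45 2637]
 [  24  196   43   42  746]] [[254.49450133 205.9556314 ]
 [ 49.8310992  213.11260054]]
```

View pics/v8.png

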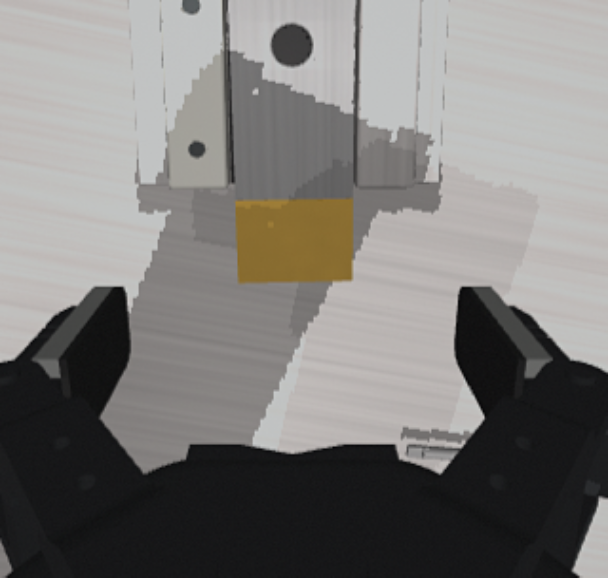

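The tab (v8 cols 237–352, rows 200–282) hangs out, centred between the open jaws. The rack's front wall edge is at v8 row 185.

```bash
python3 - <<'E'
from h import *
w=get_calibration('wrist');w['world_from_camera']=np.load('w8.npy')
P=lambda x,y,z:at_z(w,80+y/1.9-.25,100+x/1.9-.25,z)
a=np.radians(11.5);u=np.array([np.cos(a),np.sin(a),0]);n=np.array([-u[1],u[0],0])
D={}
for k,x,y,z in(('tfL',238,283,.053),('tfR',352,280,.053),('tbL',235,200,.053),('tbR',352,198.5,.053),('hole',291.5,45,.053),('wallL',200,187,.062),('wallR',385,187,.062)):
    p=P(x,y,z);D[k]=p;print(k,p.round(4),(p@u*1000).round(1),(p@n*1000).round(1))
f=(D['tfL']+D['tfR'])/2;d=D['hole']-f;print('shim yaw',np.degrees(np.arctan2(d[1],d[0])),np.linalg.norm(d))
d=d/np.linalg.norm(d)
g=f+d*.020;print('grip',g, delta([g[0]+.0018,g[1],.02]),readout.get_obs()['eef_pos'])
E
```

```text
tfL [ 0.4439 -0.1751  0.053 ] 400.1 -260.1
tfR [ 0.454  -0.2196  0.053 ] 401.1 -305.7
tbL [ 0.4771 -0.1679  0.053 ] 434.0 -259.6
tbR [ 0.4866 -0.2123  0.053 ] 434.5 -305.0
hole [ 0.5381 -0.1778  0.053 ] 491.9 -281.5
wallL [ 0.4814 -0.1548  0.062 ] 440.8 -247.7
wallR [ 0.4948 -0.2218  0.062 ] 440.6 -316.0
shim yaw 12.359340243106848 0.0912613901371146
grip [ 0.46852625 -0.19308225  0.053     ] (array([0.11, 0.28, 8.  ]), None) [ 0.46807682 -0.1912195   0.10003705]
```

carry_out([
  [[0.1,0.1,2],0],
  [[0.1,0.2,4],0],
  [[0.1,0.3,6],0],
  [[0.1,0.3,7.2],0],
  [[0.1,0.3,7.8],0],
  [[0.1,0.3,8],0],
  [[0.1,0.3,8],0],
])

```text
t: 19.73
eef_pos: [0.4705, -0.1931, 0.0204]
tool_rot: [-0.018, 0.774, -0.632, 0.025]
contact_force: [-0.4, 0.4, -0.1]
gripper_width: 0.999
```

carry_out([
  [[0,0,0],0],
  [[0,0,0],0],
  [[0,0,0],0],
  [[0,0,0],0],
  [[0,0,0],0],
], hand=0.4, newtons=20)

```text
t: 20.35
eef_pos: [0.4706, -0.1929, 0.0206]
tool_rot: [-0.018, 0.774, -0.632, 0.025]
contact_force: [-1.5, 1.7, 5.3]
gripper_width: 0.527
```

```bash
python3 - <<'E'
from h import *
o=readout.get_obs();print(o['eef_pos'],o['contact_force'],o['gripper_width'],o['t'])
im=snap('wrist','w9.png');s=snap('scene','s9.png')
a=im[80:384,100:420,::-1];b=cv2.resize(s[190:290,160:260,::-1],(304,304),interpolation=cv2.INTER_CUBIC)
cv2.imwrite('pics/v9.png',cv2.resize(np.hstack([a,cv2.convertScaleAbs(b,alpha=1.6)]),None,fx=1.28,fy=1.28))
E
```

```text
[ 0.47059592 -0.19293609  0.02055261] [-1.47185483  1.66371043  5.31422502] 0.5273527676837456 20.35
```

View pics/v9.png

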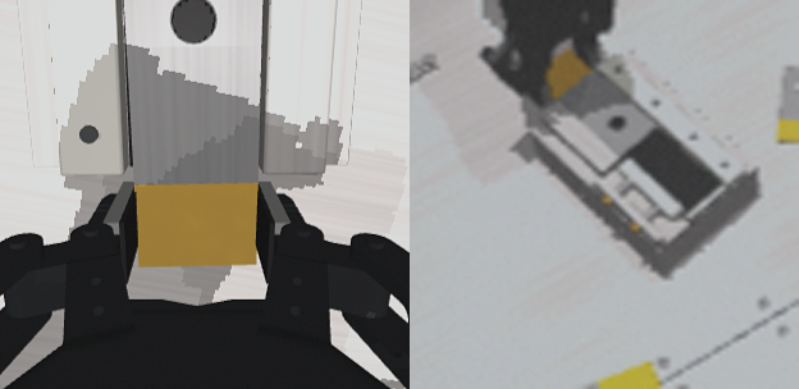

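carry_out([
  [[0,0,0],0],
  [[0,0,0],0],
  [[0,0,0],0],
], hand=0.3, newtons=70)

```text
t: 20.82
eef_pos: [0.4706, -0.193, 0.0208]
tool_rot: [-0.018, 0.774, -0.632, 0.025]
contact_force: [-1.7, 2.1, 5.9]
gripper_width: 0.508
```

carry_out([
  [[0,0,-0.3],0],
  [[0,0,-0.8],0],
  [[0,0,-1.5],0],
  [[0,0,-2.5],0],
  [[0,0,-3.5],0],
  [[0,0,-4.5],0],
  [[0,0,-5.5],0],
  [[0,0,-6],0],
  [[0,0,-6],0],
])

```text
t: 21.95
eef_pos: [0.4671, -0.1928, 0.0811]
tool_rot: [-0.018, 0.774, -0.632, 0.025]
contact_force: [0.3, -0.4, -0.9]
gripper_width: 0.509
```

```bash
python3 - <<'E'
from h import *
o=readout.get_obs();print(o['eef_pos'],o['contact_force'],o['torque'],o['gripper_width'],o['t'])
im=snap('wrist','w10.png');np.save('w10.npy',get_calibration('wrist')['world_from_camera'])
cv2.imwrite('pics/v10.png',cv2.resize(im[:384,100:420,::-1],None,fx=1.5,fy=1.5))
c=get_calibration('top');print(models.spot_in('pin_seat','top')[:1])
E
```

```text
[ 0.46712534 -0.19281547  0.08105839] [ 0.30517513 -0.41508872 -0.93189808] [ 0.02234756  0.14465586 -0.01210194] 0.50865903125874 21.95
[{'centre': [141.2, 207.6], 'score': 0.86}]
```

View pics/v10.png

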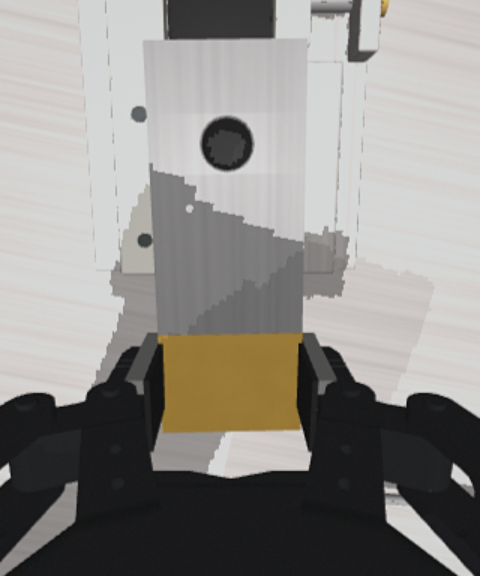

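```bash
cat >> h.py <<'E'
def shim_pose(pts,T,cal):
    """pts: dict of (col,row); returns world 4x4 of shim_center"""
    obj=dict(fL=(-60,23),fR=(-60,-23),bL=(-26,23),bR=(-26,-23),rL=(60,23),rR=(60,-23),h=(32,0))
    f=192/np.tan(np.radians(cal['fov_y'])/2);K=np.array([[f,0,cal['cx']],[0,f,cal['cy']],[0,0,1.]])
    X=np.array([(*obj[k],1.5) for k in pts],float)/1000;x=np.array([pts[k] for k in pts],float)
    ok,r,t=cv2.solvePnP(X,x,K,None,flags=cv2.SOLVEPNP_ITERATIVE)
    e=cv2.projectPoints(X,r,t,K,None)[0][:,0]-x;print('resid',np.abs(e).max().round(2))
    S=np.eye(4);S[:3,:3]=cv2.Rodrigues(r)[0];S[:3,3]=t[:,0];return np.array(T)@S
E
python3 - <<'E'
from h import *
w=get_calibration('wrist');T=np.load('w10.npy')
v=dict(rL=(143.5,40),rR=(307.5,38),h=(227.5,143.5),fL=(163,432.5),fR=(300,430),bL=(161,336),bR=(302.5,333.5))
p={k:(100+(x)/1.5-.33,y/1.5-.33) for k,(x,y) in v.items()}
S=shim_pose(p,T,w);print(S.round(4))
print('yaw',np.degrees(np.arctan2(S[1,0],S[0,0])),'pitch(rear up)',np.degrees(np.arcsin(S[2,0])),'roll',np.degrees(np.arcsin(S[2,1])))
o=readout.get_obs();M=R.from_quat(np.roll(o['tool_rot'],-1)).as_matrix()
h=S[:3,:3]@[.032,0,-.0015]+S[:3,3];print('hole',h,'in tool',M.T@(h-o['eef_pos']),'center z',S[2,3])
print('tool x yaw',np.degrees(np.arctan2(M[1,0],M[0,0])))
np.save('hole_tool.npy',M.T@(h-o['eef_pos']))
E
```

```text
resid 1.71
[[ 0.9767 -0.2146  0.0039  0.5033]
 [ 0.2146  0.9767  0.0061 -0.1849]
 [-0.0051 -0.0051  1.      0.1088]
 [ 0.      0.      0.      1.    ]]
yaw 12.391213088370526 pitch(rear up) -0.2908650136584325 roll -0.2936170320062001
hole [ 0.53452148 -0.17799381  0.10717308] in tool [-0.00050296 -0.07081311 -0.0226189 ] center z 0.10883548841113413
tool x yaw -78.52379810033754
```

```bash
cat >> h.py <<'E'
def to_hole(h,dyaw):
    """move so that the hole (underside) gets to h with world yaw change dyaw (deg)"""
    o=readout.get_obs();M=R.from_quat(np.roll(o['tool_rot'],-1)).as_matrix();ht=np.load('hole_tool.npy')
    M2=M@R.from_euler('z',-dyaw,degrees=True).as_matrix()
    p=np.array(h)-M2@ht
    return (M.T@(p-o['eef_pos'])*100).round(2),p,'hole now',(o['eef_pos']+M@ht).round(4),'toolyaw',np.degrees(np.arctan2(M[1,0],M[0,0])).round(2)
E
python3 - <<'E'
from h import *
print(to_hole([.5746,.090,.12],-7.9))
E
```

```text
(array([-26.42,  -9.4 ,  -1.12]), array([0.50545675, 0.08497211, 0.09316167]), 'hole now', array([ 0.5345, -0.178 ,  0.1072]), 'toolyaw', np.float64(-78.52))
```

carry_out([
  [[-1,-0.4,-0.8],0],
  [[-3.5,-1.3,-1.1],1],
  [[-6.5,-2.3,-1.1],2],
  [[-9.5,-3.4,-1.1],3],
  [[-12.5,-4.5,-1.1],4],
  [[-15.5,-5.5,-1.1],5],
  [[-18.5,-6.6,-1.1],6],
  [[-21.5,-7.7,-1.1],7],
  [[-24.5,-8.7,-1.1],7.5],
  [[-26.4,-9.4,-1.1],7.9],
])

```text
t: 23.3
eef_pos: [0.5053, 0.0876, 0.0933]
tool_rot: [-0.02, 0.729, -0.683, 0.023]
contact_force: [0.7, -0.2, -0.3]
gripper_width: 0.51
```

carry_out([
  [[0,0,0],0],
  [[0,0,0],0],
  [[0,0,0],0],
])

```text
t: 23.68
eef_pos: [0.505, 0.0864, 0.0932]
tool_rot: [-0.02, 0.729, -0.684, 0.023]
contact_force: [-0.2, -0.0, -1.4]
gripper_width: 0.505
```

```bash
python3 - <<'E'
from h import *
o=readout.get_obs();w=get_calibration('wrist');print(o['t'],o['eef_pos'],o['tool_rot'],o['gripper_width'])
im=snap('wrist','w11.png');np.save('w11.npy',w['world_from_camera'])
for q in('pin_seat','shim_hole'):
  for d in models.spot_in(q,'wrist')[:2]: print(q,d)
print(to_hole([.5746,.1421,.12],0))
print('pred pin top',proj(w,[.5746,.1421,.0725]))
cv2.imwrite('pics/v11.png',cv2.resize(im[0:240,60:380,::-1],None,fx=2.4,fy=2.4))
E
```

```text
23.675 [0.50501668 0.08638937 0.0932016 ] [-0.01956742  0.72888136 -0.68397523  0.02295572] 0.5053101937864446
pin_seat {'centre': [68.4, 168.1], 'score': 0.8}
shim_hole {'centre': [154.1, 250.4], 'score': 0.97}
shim_hole {'centre': [109.5, 376.6], 'score': 0.63}
(array([-5.02, -0.35, -0.01]), array([0.50545835, 0.13702786, 0.09316588]), 'hole now', array([0.5743, 0.0918, 0.1201]), 'toolyaw', np.float64(-86.36))
pred pin top [np.float64(97.7373678239086), np.float64(167.7502616723243)]
```

```bash
python3 - <<'E'
from h import *
im=cv2.imread('pics/w11.png');h=cv2.cvtColor(im,cv2.COLOR_BGR2HSV)
b=cv2.inRange(h,(100,100,20),(130,255,255))
n,l,st,ce=cv2.connectedComponentsWithStats(b);print(st[1:][st[1:,4]>150])
for r in range(40,150,3): print(r,''.join('B' if b[r,c] else ('#' if h[r,c,2]>150 else ('+' if h[r,c,2]>80 else '.')) for c in range(90,270,2)))
w=get_calibration('wrist');T=np.load('w11.npy');w['world_from_camera']=T
for z in(.05,.06,.0665,.0725):print(z,np.round(proj(w,[.5746,.1421,z]),1))
for q in((-.045,.032),(-.045,-.032),(.03,.032),(.03,-.032)):
  a=np.radians(4.5);print(q,np.round(proj(w,[.5746+q[0]*np.cos(a)-q[1]*np.sin(a),.1421+q[0]*np.sin(a)+q[1]*np.cos(a),.05]),1))
E
```

```text
[[ 124   49   78  113 7404]]
40 ###############++++++++++++++++++++++++++++++++++++++#####################################
43 ###############++++++++++++++++++++++++++++++++++++++#####################################
46 ################+++++++++++++++++++++++++++++++++++++#####################################
49 ################+++++++++++++BBBBBBBBBBBBBBBBBBBBBBBB#####################################
52 ################+BBBBBBBBBBBBBBBBBBBBBBBBBBBBBBBBBBBB#####################################
55 ################+BBBBBBBBBBBBBBBBBBBBBBBBBBBBBBBBBBBBB####################################
58 ################.+BBBBBBBBBBBBBBBBBBBBBBBBBBBBBBBBBBBB####################################
61 ################++BBBBBBBBBBBBBBBBBBBBBBBBBBBBBBBBBBBB####################################
64 #################+BBBBBBBBBBBBBBBBBBBBBBBBBBBBBBBBBBBB####################################
67 #################+BBBBBBBBBBBBBBBBBBBBBBBBBBBBBBBBBBBB####################################
70 #################+BBBBBBBBBBBBBBBBBBBBBBBBBBBBBBBBBBBB####################################
73 #################+BBBBBBBBBBBBBBBB
[... 1921 characters left out ...]
#########################++
136 ####################+BBBBBBBBBBBBBBBBBBBBBBBBBBBBBBBBBBB############################++++##
139 ####################++BBBBBBBBBBBBBBBBBBBBBBBBBBBBBBBBBB#######################+++#+++++##
142 #####################+BBBBBBBBBBBBBBBBBBBBBBBBBBBBBBBBBB#######################+++++++++++
145 #####################+BBBBBBBBBBBBBBBBBBBBBBBBBBBBBBBBBB###################+++++++++++++++
148 ######################BBBBBBBBBBBBBBBBBBBBBBBBBBBBBBBBBB##############++++++++++++++++++++
0.05 [100.9 177.2]
0.06 [ 99.6 173.3]
0.0665 [ 98.6 170.5]
0.0725 [ 97.7 167.8]
(-0.045, 0.032) [167.2 136.6]
(-0.045, -0.032) [165.8 226.5]
(0.03, 0.032) [ 54.2 125.4]
(0.03, -0.032) [ 52.8 222.6]
```

```bash
cat >> h.py <<'E'
def fitc(p):
    p=np.array(p,float);A=np.c_[2*p,np.ones(len(p))];s=np.linalg.lstsq(A,(p**2).sum(1),rcond=None)[0]
    return s[:2],np.sqrt(s[2]+s[:2]@s[:2])
E
python3 - <<'E'
from h import *
im=cv2.imread('pics/w11.png');h=cv2.cvtColor(im,cv2.COLOR_BGR2HSV)
w=get_calibration('wrist');w['world_from_camera']=np.load('w11.npy')
sub=im[78:110,150:196];
print('S');[print(r,' '.join('%3d'%x for x in h[r,152:192,1][::2]),'|',' '.join('%3d'%x for x in h[r,152:192,2][::2])) for r in range(81,108,2)]
# hole rim: brightness step along rays from centre
g=im.mean(2).astype(np.float32);c0=np.array([250.,95.8]);pts=[]
for a in np.arange(0,360,6):
    t=np.arange(10,25,.25);x=c0[0]+t*np.cos(np.radians(a));y=c0[1]+t*np.sin(np.radians(a))
    v=cv2.remap(g,x.astype(np.float32)[None],y.astype(np.float32)[None],cv2.INTER_LINEAR)[0]
    k=np.argmax(np.diff(v[::2]));pts.append((x[2*k+1],y[2*k+1]))
c,r=fitc(pts);d=np.abs(np.linalg.norm(np.array(pts)-c,axis=1)-r);c,r=fitc(np.array(pts)[d<1]);print('hole rim',c,r,(d<1).sum())
o=readout.get_obs();M=R.from_quat(np.roll(o['tool_rot'],-1)).as_matrix();hw=o['eef_pos']+M@np.load('hole_tool.npy')
print('pred hole top (row,col)',proj(w,hw+[0,0,.003]),hw)
E
```

```text
S
81 157 157 157 157 157 157 159 159 159 159 160 158 160 158 158 158 158 158 157 157 | 174 172 174 174 174 174 176 178 178 178 179 178 179 178 179 179 179 179 179 179
83 158 157 157 157 159 147 104  82  92 139 162 159 158 158 160 157 160 158 157 157 | 174 174 174 175 176 160 160 146 142 160 181 181 182 181 179 179 179 179 180 182
85 157 158 157 158 135  14   7   3   5   8  14 135 159 156 158 158 159 158 157 158 | 174 174 174 176 166 147 156 156 143 127  93 104 112 116 178 179 180 181 180 182
87 157 158 159 152  13   6   1   3   5   3   4   8  28 130 160 160 159 158 157 158 | 175 176 176 163 156 164 174 174 160 149 129  91  73 102 171 182 180 182 182 182
89 157 158 160  37   3   3   3   4   3   2   2   2   4  12  97 160 158 158 158 158 | 174 176 177 125 168 173 184 189 173 159 141 115  62  66  87 182 177 182 182 184
91 159 159 161  21   3   4   3   4   4   3   5   2   3   4  12 155 156 159 157 156 | 176 176 177 149 173 177 200 205 185 164 150 123  84  63  64 153 152 183 183 183
93 157 158 161  18   2   6   3   4   3   2   3   2   0   4   4   8 158 157 159 157 | 175 176 176 138 169 175
[... 696 characters left out ...]
2 158 169 174 184 184
103 158 158 160 160 160 160 160 153 112  22  28  17  21  21 141 158 158 158 159 158 | 176 176 177 179 179 180 182 163 123  69  63  60  61  61 147 176 168 181 183 184
105 159 158 158 159 157 156 156 156 159 157 158 140 140 160 158 157 158 158 159 155 | 176 177 177 178 180 180 181 181 183 184 186 148 149 188 182 182 181 182 184 184
107 158 158 158 159 157 157 158 157 156 156 155 156 157 158 157 158 156 157 159 156 | 177 177 177 178 179 179 181 180 181 180 181 181 182 181 180 181 181 182 183 185
hole rim [251.19880891  95.45696996] 18.177407707373316 57
pred hole top (row,col) [np.float64(95.1616629763164), np.float64(250.56913189659772)] [0.57432505 0.09177511 0.12006266]
```

```bash
python3 - <<'E'
from h import *
w=get_calibration('wrist');w['world_from_camera']=np.load('w11.npy')
im=cv2.imread('pics/w11.png');s=cv2.cvtColor(im,cv2.COLOR_BGR2HSV)[:,:,1]
m=(s<80);m[:80]=0;m[110:]=0;m[:,:150]=0;m[:,195:]=0;m=m.astype(np.uint8)
cn=max(cv2.findContours(m,cv2.RETR_EXTERNAL,cv2.CHAIN_APPROX_NONE)[0],key=len)[:,0,:].astype(float)
# model silhouette = hull of sphere(z.0665,r6) and foot circle ; fit xy
from scipy.optimize import least_squares
def sil(p):
    q=[]
    for a in np.linspace(0,2*np.pi,48,endpoint=False):
        for z,r in((.05,.006),(.0665,.006),(.0695,.0052),(.0717,.003)):
            rc=proj(w,[p[0]+r*np.cos(a),p[1]+r*np.sin(a),z]);q.append((rc[1],rc[0]))
    return cv2.convexHull(np.array(q,np.float32))
def res(p):
    H=sil(p);return [cv2.pointPolygonTest(H,tuple(map(float,x)),True)-.3 for x in cn]
f=least_squares(res,[.577,.144],diff_step=1e-3);print(f.x,np.abs(f.fun).mean(),np.abs(f.fun).max())
hm=at_z(w,95.457,251.2,.12306);print('hole measured',hm)
ht=np.load('hole_tool.npy');o=readout.get_obs();M=R.from_quat(np.roll(o['tool_rot'],-1)).as_matrix()
h=o['eef_pos']+M@ht;h[:2]=hm[:2];np.save('hole_tool.npy',M.T@(h-o['eef_pos']))
print(to_hole([*f.x,.1],0))
E
```

```text
[0.57796671 0.14422244] 0.4692666758040198 1.185695434631324
hole measured [0.57421987 0.09149312 0.12306   ]
(array([-5.25, -0.59,  2.01]), array([0.50893024, 0.13943229, 0.07316588]), 'hole now', array([0.5742, 0.0915, 0.1201]), 'toolyaw', np.float64(-86.36))
```

```bash
python3 - <<'E'
from h import *
print(to_hole([.578,.1442,.12],0),to_hole([.578,.1442,.088],0))
E
```

```text
(array([-5.24, -0.71,  0.02]), array([0.50896352, 0.13940985, 0.09316588]), 'hole now', array([0.5742, 0.0915, 0.1201]), 'toolyaw', np.float64(-86.36)) (array([-5.26, -0.52,  3.21]), array([0.50896352, 0.13940985, 0.06116588]), 'hole now', array([0.5742, 0.0915, 0.1201]), 'toolyaw', np.float64(-86.36))
```

carry_out([
  [[-1.3,-0.2,0],0],
  [[-2.8,-0.4,0],0],
  [[-4.2,-0.6,0],0],
  [[-5.2,-0.7,0],0],
  [[-5.25,-0.65,0.8],0],
  [[-5.25,-0.6,1.8],0],
  [[-5.25,-0.55,2.7],0],
  [[-5.26,-0.52,3.2],0],
  [[-5.26,-0.52,3.2],0],
  [[-5.26,-0.52,3.2],0],
])

```text
t: 25.08
eef_pos: [0.5092, 0.1395, 0.0615]
tool_rot: [-0.02, 0.729, -0.684, 0.023]
contact_force: [0.1, -0.1, -2.0]
gripper_width: 0.511
```

```bash
cat > look.py <<'E'
from h import *
import sys
o=readout.get_obs();w=get_calibration('wrist');fn=sys.argv[1]
im=snap('wrist',fn+'.png');np.save(fn+'.npy',w['world_from_camera'])
print(o['t'],o['eef_pos'].round(4),o['contact_force'].round(1),o['gripper_width'])
M=R.from_quat(np.roll(o['tool_rot'],-1)).as_matrix();hw=o['eef_pos']+M@np.load('hole_tool.npy');print('hole',hw.round(4))
print('pred hole top',np.round(proj(w,hw+[0,0,.003]),1),'pin sphere',np.round(proj(w,[.578,.1442,.0665]),1))
c0=proj(w,hw+[0,0,.003]);c0=[int(c0[0]),int(c0[1])]
h=cv2.cvtColor(im,cv2.COLOR_RGB2HSV)
for r in range(c0[0]-22,c0[0]+24,2): print(r,''.join('B' if (h[r,c,1]>90 and 95<h[r,c,0]<135) else ('#' if h[r,c,2]>150 else ('+' if h[r,c,2]>100 else ('-' if h[r,c,2]>70 else '.'))) for c in range(c0[1]-26,c0[1]+27)))
print('col0',c0[1]-26)
E
python3 look.py w12
```

```text
25.075 [0.5092 0.1395 0.0615] [ 0.1 -0.1 -2. ] 0.5107071622516753
hole [0.5782 0.1443 0.0883]
pred hole top [ 95.9 251.9] pin sphere [101.2 252. ]
73 #####################################################
75 #####################################################
77 #########################++++########################
79 ###################++---BBBBB---+++##################
81 ###############++-BBBBBBBBBBBBBBBBB-++###############
83 #############++BBBBBBBBBBBBBBBBBBBBBBB-+#############
85 ############+-BBBBBBBBBBBBBBBBBBBBBBBBB-+############
87 ##########+-BBBBBBBBBBBBBBBBBBBBBBBBBBBBB-###########
89 ##########-BBBBBBBBBBBBBBBBBBBBBBBBBBBBBBB+##########
91 #########+BBBBBBBBBBB-++++++++++BBBBBBBBBB-+#########
93 #########+BBBBBBBBB+++++######+++++BBBBBBBB-#########
95 #########+BBBBBBB+++#############++++BBBBBB-#########
97 #########+BBBBBBB++###############++++BBBBB-#########
99 #########+BBBBBB+++###############++++BBBBB+#########
101 ##########-BBBBB+++###############++++BBBB+##########
103 ###########BBBBB-++###############++++BBBB+##########
105 ############BBBB-+++#####++++####++++-BBB+###########
107 #############+BBB-++++++######++++++.BB+#############
109 ###############+BB..-+++++++++++++--B+#########++++++
111 #################++-.--++++++++-..-+###########++++++
113 ######################+++--+++++##########+++++++++++
115 ##########################################+++++++++++
117 #################################++++++++++++++++++++
col0 225
```

carry_out([
  [[0,0.04,0.4],0],
  [[0,0.07,0.9],0],
  [[0,0.1,1.3],0],
  [[0,0.11,1.5],0],
  [[0,0.12,1.7],0],
  [[0,0.12,1.7],0],
])

```text
t: 25.88
eef_pos: [0.5091, 0.1394, 0.0444]
tool_rot: [-0.02, 0.729, -0.684, 0.023]
contact_force: [0.1, 0.3, -1.5]
gripper_width: 0.51
```

```bash
python3 look.py w13
```

```text
25.875 [0.5091 0.1394 0.0444] [ 0.1  0.3 -1.5] 0.5097470913185048
hole [0.5781 0.1442 0.0713]
pred hole top [ 95.8 252. ] pin sphere [ 97.7 251.9]
73 #####################################################
75 #####################################################
77 #########################+++#########################
79 ###################++---BBBBB---+++##################
81 ###############+--BBBBBBBBBBBBBBBBB-+################
83 #############++BBBBBBBBBBBBBBBBBBBBBBB-+#############
85 ############+-BBBBBBBBBB++++++BBBBBBBBB-+############
87 ##########+.BBBBBBB+++++++###+++++BBBBBBB-###########
89 ##########-BBBBBB++++###########+++++BBBBB+##########
91 #########+-BBBBB+++###############++++BBBBB+#########
93 #########+BBBBB+++#################++++BBBB-#########
95 #########+BBBB++++##################+++BBBB-#########
97 #########+BBBB+++###################+++-BBB+#########
99 #########+BBBB-+++#################++++-BBB+#########
101 ##########+BBBB++++###############++++-BBB+##########
103 ##########+BBBB-++++#############+++++BBBB+##########
105 ############BBBB-+++++++######++++++-BBBB+#########++
107 #############+BBB--+++++++++++++++--BBB+###########++
109 ##############++BBB.--+++++++++---.BB++#######+++++++
111 #################+BBB....----...B+++##########+++++++
113 ######################+++++++++######++++++++++++++++
115 #####################################++++++++++++++++
117 #################################++++++++++++++++++++
col0 225
```

carry_out([
  [[0,0.02,0.2],0],
  [[0,0.03,0.4],0],
  [[0,0.04,0.6],0],
  [[0,0.05,0.8],0],
  [[0,0.06,1.0],0],
  [[0,0.08,1.2],0],
  [[0,0.09,1.4],0],
  [[0,0.09,1.5],0],
  [[0,0.09,1.5],0],
])

```text
t: 27.05
eef_pos: [0.5091, 0.1393, 0.0294]
tool_rot: [-0.02, 0.729, -0.684, 0.023]
contact_force: [0.9, -0.8, -1.0]
gripper_width: 0.507
```

```bash
python3 look.py w14
```

```text
27.05 [0.5091 0.1393 0.0294] [ 0.9 -0.8 -1. ] 0.5073016847224869
hole [0.5781 0.1441 0.0563]
pred hole top [ 95.8 252. ] pin sphere [ 94.4 251.7]
73 #####################################################
75 #####################################################
77 ########################+++##########################
79 ##################+-----BB----++++###################
81 ##############+++BB+++++++++++++BB--#################
83 ############+-BB++++++#######++++++BB-+##############
85 ###########++B-+++###############++++B-+#############
87 #########+-BB+++##################++++BB+############
89 #########+BB+++####################++++BB+###########
91 ########+.BB+++#####################+++BB-###########
93 ########+BB++++#####################++++BB+##########
95 ########+BB++++#####################+++-BB+##########
97 ########+BBB+++####################++++-BB+##########
99 ########+BBB-+++#######+++++######++++-BBB+##########
101 #########-BBB-++++##############+++++-BBB++##########
103 ##########BBBB-+++++++#######+++++++-BBBB+###########
105 ###########BBBB--+++++++++++++++++--BBBB+############
107 #############BBB+.--+++++++++++---.BBB#######++++++++
109 #############++BBBB-..--------..-BBBB########++++++++
111 #################BBBBBBBBBBBBBBBBB######+++++++++++++
113 #####################++++B++++##########+++++++++++++
115 ###############################++++++++++++++++++++++
117 ###############################++++++++++++++++++++++
col0 226
```

Threaded and free (force about −1 N is the shim's weight). Now the last millimetres, in small steps.

carry_out([
  [[0,0.01,0.1],0],
  [[0,0.02,0.2],0],
  [[0,0.02,0.3],0],
  [[0,0.02,0.3],0],
])

```text
t: 27.6
eef_pos: [0.509, 0.1393, 0.0264]
tool_rot: [-0.02, 0.729, -0.684, 0.023]
contact_force: [-0.0, 0.7, -0.7]
gripper_width: 0.507
```

carry_out([
  [[0,0,0.05],0],
  [[0,0,0.1],0],
])

```text
t: 27.85
eef_pos: [0.5091, 0.1393, 0.0254]
tool_rot: [-0.02, 0.729, -0.684, 0.023]
contact_force: [-0.1, 0.7, -1.5]
gripper_width: 0.505
```

carry_out([
  [[0,0,0.05],0],
  [[0,0.01,0.1],0],
])

```text
t: 28.1
eef_pos: [0.5091, 0.1393, 0.0243]
tool_rot: [-0.02, 0.729, -0.684, 0.023]
contact_force: [-0.5, -0.7, -1.4]
gripper_width: 0.502
```

carry_out([
  [[0,0,0.05],0],
  [[0,0.01,0.1],0],
])

```text
t: 28.35
eef_pos: [0.5091, 0.1393, 0.0233]
tool_rot: [-0.02, 0.729, -0.684, 0.023]
contact_force: [-0.6, 0.2, -1.0]
gripper_width: 0.512
```

carry_out([
  [[0,0,0.04],0],
  [[0,0,0.07],0],
])

```text
t: 28.6
eef_pos: [0.5091, 0.1393, 0.0225]
tool_rot: [-0.02, 0.729, -0.684, 0.023]
contact_force: [-0.2, -0.3, -1.5]
gripper_width: 0.506
```

carry_out([
  [[0,0,0.05],0],
  [[0,0,0.08],0],
])

```text
t: 28.85
eef_pos: [0.5092, 0.1393, 0.0218]
tool_rot: [-0.02, 0.729, -0.684, 0.023]
contact_force: [0.1, -0.1, -1.5]
gripper_width: 0.511
```

carry_out([
  [[0,0,0.05],0],
  [[0,0,0.08],0],
])

```text
t: 29.1
eef_pos: [0.5092, 0.1393, 0.0211]
tool_rot: [-0.02, 0.729, -0.684, 0.023]
contact_force: [-0.5, 0.1, 2.1]
gripper_width: 0.506
```

carry_out([
  [[0,0,0.05],0],
  [[0,0,0.05],0],
], newtons=20)

```text
t: 29.35
eef_pos: [0.5092, 0.1393, 0.0208]
tool_rot: [-0.02, 0.729, -0.684, 0.023]
contact_force: [-2.6, -0.3, 5.6]
gripper_width: 0.51
```

carry_out([
  [[0,0,0.02],0],
  [[0,0,0.02],0],
  [[0,0,0.02],0],
  [[0,0,0.02],0],
  [[0,0,0.02],0],
  [[0,0,0.02],0],
], hand=0.8)

```text
t: 30.1
eef_pos: [0.5092, 0.1393, 0.0206]
tool_rot: [-0.02, 0.729, -0.684, 0.023]
contact_force: [-0.8, -0.1, 0.6]
gripper_width: 0.803
```

```bash
python3 look.py w15 | head -4; python3 - <<'E'
from h import *
im=cv2.imread('pics/w15.png');h=cv2.cvtColor(im,cv2.COLOR_BGR2HSV)
m=cv2.inRange(h,(15,100,60),(35,255,255));n,l,st,ce=cv2.connectedComponentsWithStats(m);print(st[1:][st[1:,4]>300])
im=cv2.imread('pics/w14.png');h=cv2.cvtColor(im,cv2.COLOR_BGR2HSV)
m=cv2.inRange(h,(15,100,60),(35,255,255));n,l,st,ce=cv2.connectedComponentsWithStats(m);print(st[1:][st[1:,4]>300])
E
```

```text
30.1 [0.5092 0.1393 0.0206] [-0.8 -0.1  0.6] 0.8030621579759146
hole [0.5782 0.1441 0.0474]
pred hole top [ 95.9 252. ] pin sphere [ 92.3 251.6]
73 #####################################################
[[ 205  223   97   66 6145]]
[[ 205  222   97   66 5856]]
```

carry_out([
  [[0,0,-0.5],0],
  [[0,0,-1.5],0],
  [[0,0,-3],0],
  [[0,0,-5],0],
  [[0,0,-7],0],
  [[0,0,-8.5],0],
  [[0,0,-9],0],
  [[0,0,-9],0],
  [[0,0,-9],0],
], hand=1)

```text
t: 31.28
eef_pos: [0.5033, 0.1393, 0.1097]
tool_rot: [-0.019, 0.729, -0.684, 0.023]
contact_force: [0.1, -0.2, -0.6]
gripper_width: 1.001
```

```bash
python3 - <<'E'
from h import *
o=readout.get_obs();w=get_calibration('wrist');im=snap('wrist','w16.png');T=np.array(w['world_from_camera']);print(o['t'],o['eef_pos'],o['contact_force'],o['gripper_width'])
h=cv2.cvtColor(im,cv2.COLOR_RGB2HSV)
y=cv2.inRange(h,(15,90,60),(35,255,255));n,l,st,ce=cv2.connectedComponentsWithStats(y)
for i in range(1,n):
  if st[i,4]>300:
    print(st[i],cv2.minAreaRect(np.argwhere(l==i)[:,::-1].astype(np.float32)))
    b=cv2.boxPoints(cv2.minAreaRect(np.argwhere(l==i)[:,::-1].astype(np.float32)))
    for q in b:print(q,at_z(w,q[1],q[0],.053).round(4))
print('pin pred sphere',proj(w,[.578,.1442,.0665]),'hole',proj(w,[.578,.1442,.053]))
pc=proj(w,[.578,.1442,.053]);r0,c0=int(pc[0]),int(pc[1])
for r in range(r0-16,r0+18,2): print(r,''.join('B' if (h[r,c,1]>90 and 95<h[r,c,0]<135) else ('#' if h[r,c,2]>150 else ('+' if h[r,c,2]>100 else ('-' if h[r,c,2]>70 else '.'))) for c in range(c0-24,c0+25)))
print(c0-24)
E
```

```text
31.275 [0.50325669 0.13934753 0.1097365 ] [ 0.08864933 -0.22581758 -0.59719207] 1.0009420931538466
[433  67  42  43 940] ((453.00006103515625, 87.5000228881836), (33.23401641845703, 28.991374969482422), 45.0)
[431.00006  86.00002] [0.5958 0.016  0.053 ]
[451.50006  65.50002] [0.6105 0.004  0.053 ]
[475.00006  89.00002] [ 0.5958 -0.0163  0.053 ]
[454.50006 109.50002] [ 0.5807 -0.0044  0.053 ]
[ 224  177   59   43 2460] ((252.99996948242188, 197.99998474121094), (41.99999237060547, 57.99999237060547), 90.0)
[223.99997 176.99998] [0.5198 0.1622 0.053 ]
[281.99997 176.99998] [0.5226 0.1178 0.053 ]
[281.99997 218.99998] [0.4889 0.115  0.053 ]
[223.99997 218.99998] [0.4861 0.1608 0.053 ]
pin pred sphere [np.float64(97.9877053375387), np.float64(252.25754627517375)] hole [np.float64(99.72046770422686), np.float64(252.21908517888085)]
83 #################################################
85 #################################################
87 #################################################
89 ####################+------+#####################
91 #################+B++++++++++--+#################
93 ###############+B++++++###+++++-+################
95 ##############+B-++++######+++++B+###############
97 ##############BB++++########++++-B+##############
99 #############+BB-+++#######+++++-B-##############
101 ##############BB-++++++++++++++-BB+##############
103 ##############+BB-++++++++++++--B+###############
105 ###############+BB---++++++----BB+#####+#########
107 ################+BBBB......-BBB#######++++++++###
109 #####################BBBBBBB#####+++++++++++++###
111 ##############################+++++++++++++++++##
113 #########################++++++++++++++++++++++++
115 #########################++++++++++++++++++++++++
228
```

```bash
python3 - <<'E'
from station import bot,readout
print(bot.hand_in(),readout.get_obs()['t'])
E
```

```text
the job is handed in; nothing more can be done
the job is handed in; nothing more can be done
```

I slid the middle shim out until about 40 mm of tab hung over the rack edge, pinched the tab at 70 N and lifted it clear. I then lowered it over the striker pin in small steps, released it and backed the gripper off 9 cm. I handed in at about 31 s; the hand-in gives no verdict.

**Last checks (wrist camera and state):**
- **Seating:** The pin stands inside the hole. The tab outline puts the hole within about 1–1.5 mm of the pin's foot.
- **Alignment:** The shim's yaw is about 4°, against about 4.7° for the rig, with the tab to the front.
- **Flatness:** I did not measure tilt after release. The only evidence is that the tab's outline matches a shim lying at seat height.
- **Forces:** The highest wrist reading was about 15 N on the rack and 6 N on the rig. I read force only at the end of each move, so brief peaks in between were not seen. The gripper now touches nothing (reading under 1 N).
- **Other things:** I did not check the bystanders or the button again at the end. I felt no contact with them.

**Disagreements:**
- **Fingertips:** With the gripper shut they were about 15 mm behind the reported TCP, not 17 mm ahead as stated. I found the deck by slow lowering until it touched.
- **Pin position:** The top camera and wrist camera differed by about 4 mm. I used the wrist camera, and two further views looking down through the hole confirmed it.
- **First press:** It was too light and slipped over the shim without moving it.
- **Tool tilt:** Pressing left the tool tilted about 3.5°. The shim was still about level (within 0.3°) after the lift.

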